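Take the panel out of an access-hatch frame for painting

TASK

The hatch is going to be painted in pieces. With the panel still sitting in its frame, turn both wooden turn buttons aside until they lie along the frame, clear of the panel; then lift the panel out by its metal pull and lay it, pull upward, squarely and centred across the two wooden bearers on the white card. Set it down rather than dropping it, leave the buttons turned aside, and do not disturb the paint tin, tape roll, sanding block or brush.

Things in the scene. Friction and masses are not known exactly. Their poses are not given: they have to be found in the camera images.
- frame: Pale-wood hatch frame lying flat, fixed, on a thin black mat; 204 mm (x) by 254 mm (y), origin on the table under its centre, z up. It stands left or right of the white card. Rails 40 mm wide, top face 33 mm above the table. Opening 124 mm (x) by 174 mm (y), with a ledge 23 mm above the table. One turn button in the middle of each short side (+y and -y).
- button_left (a joint): Hinge of the dark-wood turn button on the frame's +y side, vertical axis, rad, counter-clockwise from above. 0 = nose points at the middle of the opening; +1.57 or -1.57 = lies along the frame side (either is good); stops at +-1.7. Clear of the panel beyond 1.1 either way. Starts within 0.4 of 0; friction (0.06 N m) keeps it where it is left.
- button_left_pivot (a point): On this button's screw axis, half-way up its body, 42 mm above the table, 111 mm from the frame's centre along its +y. The button is a bar 20 mm wide, 34 to 50 mm above the table (brass screw head to 52 mm), with round ends: nose 40 mm from the axis, tail 20 mm. The point turns with it: x points to the nose, z up. Keep fingertips more than 34 mm above the table here.
- button_right (a joint): Hinge of the identical turn button on the frame's -y side; same meaning of values (0 = nose points at the opening, counter-clockwise from above positive).
- button_right_pivot (a point): Point on the screw axis of that button, half-way up its body, 42 mm above the table, 111 mm from the frame's centre along its -y; turns with the button, x points to its nose.
- panel: Loose plywood panel 120 mm (its x) by 170 mm (its y), 9 mm thick, about 0.2 kg, with a steel bow pull on top. Origin at the centre of its underside, z up out of the face with the pull. It lies in the frame with 2 mm play all round, underside 23 mm and top face 32 mm above the table, held down by the two buttons.
- panel_handle (a point): Centre of the pull's bar, 40 mm above the panel's underside (63 mm above the table in the frame). The bar is 100 mm long along the panel's x, 10 mm wide along the panel's y and 10 mm high, with 26 mm of free height under it and 80 mm between its feet; axes as the panel's.
- bearer_1: Loose pine block 45 mm by 120 mm by 22 mm high lying on the white card; origin at the centre of its underside, 3 mm above the table, top 25 mm above the table; its long side is along its y. It starts parallel to bearer_2, their centres 100 mm apart side by side.
- bearer_2: The second, identical pine block.
- drip_sheet: White card sheet 190 mm (x) by 240 mm (y), 3 mm thick, fixed on the table; origin under its centre. The bearers start on it 50 mm to the +y and -y side of its centre, their long sides along its x.
- paint_tin: Small red paint tin, in front of the other tins, 78 mm across, 78 mm high, loose; origin at the centre of its underside. To be left alone.
- masking_tape: Roll of cream masking tape lying flat, 100 mm across, 25 mm high, loose; origin at the centre of its underside. To be left alone.
- sanding_block: Cork sanding block 65 x 100 x 26 mm, loose; origin at the centre of its underside. To be left alone.
- paint_brush: Flat paint brush with wooden handle, 198 mm long (its y), 50 mm wide, 14 mm high, loose; origin under its centre. To be left alone.

How it is judged:
By the outcome, as a careful person would: the job done as asked, in the order asked, and still so for the second after the job is handed in, with the robot touching nothing.
It also fails if it takes over 58 s, if anything falls off the work surface, if the arm or the gripper's body presses on something with over 40 N, if the wrist force passes 120 N, or if a joint passes its speed limit or range.

ROBOT

A 6-joint arm with a two-finger parallel gripper is mounted at the origin on a cart in front of the work surface, level with it; the furniture and walls round the work are solid. World frame = base frame: x ahead of the robot, y to its left, z up, the work surface at z = 0. Lengths are in m, angles in rad, forces in N, time in s.
With the tool pointing down it reaches from about 0.35 to 1 m from the base axis. Payload 7.1 kg.
Tool frame: the origin (TCP) lies on the centre line of the jaws, within the pads' length; the fingertips stand 8 mm ahead of it and the grasp point (between the pads) lies 11 mm behind it; x points along the fingers, z is the direction in which the jaws open and shut, and the axes are right-handed (so a half turn about x gives the same grasp; the last joint's range is limited). The gripper opens to 85 mm and grips with 20 to 120 N. Pads are 22 mm wide; open, the fingers measure 114 mm over their backs; the gripper's body (76 mm by 85 mm) begins 54 mm behind the grasp point. The pads swing forward as they close: fully open they stand 13 mm farther back than shut.
Start: joints at [-1.208, 0.423, 1.63, -0, 1.089, -0.019], TCP at [0.233, -0.58, 0.239] pointing down, gripper open.
Joint ranges: [-3, 3], [-0.9, 2.11], [0.09, 2.58], [-1.31, 4.45], [0.11, 2.69], [-2.54, 2.54]. Speed limits (rad/s): [2.39, 2.39, 3.01, 3.14, 3.14, 3.14].

INTERFACE

Orientations are given as a rotation vector (axis times angle).
In Python, from plant import arm gives the robot as it stands.
- The arm moves only by the shell command python3 -m pendant 'ROWS' [FORCE]. ROWS is JSON, a list of rows, each an object of numbers: "wx", "wy", "wz": the turn, a rotation vector about the tool's x, y, z in rad; "tx", "ty", "tz": the shift along the tool's x, y, z in cm; "fingers": the closure, from -1 (fully open) to 1 (shut). A call has 1 to 8 rows; each row shifts and turns the commanded pose from where the row before left it, along the tool's axes as they then stand; what a row does not reach is not made up. A row lasts 1/10 s, in which the tool goes at most 50 mm and 8.59 degrees, less where a joint would pass 70% of its speed; a pose out of reach is approached as far as the arm can. A call with a gripper value outside its range is refused whole. The fingers move at their own pace and stop on an object; FORCE is the grip in N (left out, the last holds). Time passes only in rows, so rows that do not move let the fingers close. It gives the time, the measured TCP pose, the force and the opening at its end, in the units of the state.
- arm.state(): the state, without advancing time (a new reading comes with each control period).
- arm.get_image(name): name is "side" or "top"; returns the picture (400x640x3 uint8, red, green, blue); there is no depth.
- arm.calibration(name): a dict with "intrinsics" (3x3 intrinsics, pixels), "dist_coeffs" ([k1, k2, p1, p2, k3] as OpenCV has them; the pictures are not rectified), "extrinsics" (4x4, takes a point from world to camera coordinates). Camera axes: x right, y down, z forward; pixel columns grow to the right and rows downward; lengths in m; the calibration is good to about 2 mm. A picture is of the moment at which its call begins. calibration takes no time and is no camera call.
- arm.sign_off(): hands the job in, once; it reports no verdict.
The state is a dict: "time": time; "joint_pos": joint angles; "dq": joint speeds; "joint_efforts": joint torques, N m; "position": TCP position; "ee_rot": TCP orientation; "wrist_force": force on the tool from outside, world axes, zero at the start; "ft_torque": the same for the moment, N m; "width": finger opening in m.
Only numpy, scipy, OpenCV 4.12 (cv2) and the standard library are available. Lean on these libraries where they do the work, as an engineer would, in place of code of your own. Each camera call takes 0.05 s, during which the arm holds its last target.

## Working session

There is one attempt and no reset: what is moved stays moved. The work goes in short steps, Python scripts to look and compute and a shell command to move; the robot and the scene stay as the last step left them, time stands still between calls to the robot, and variables do not carry over. Pictures are saved under pics/ and viewed, and the job is handed in when it is done.

```bash
ls; mkdir -p pics; cat > h.py <<'E'
import numpy as np,cv2
from plant import arm
def shot(n,f):
    im=arm.get_image(n); cv2.imwrite(f'pics/{f}.png',im[:,:,::-1]); return im
def cal(n):
    c=arm.calibration(n); return np.array(c['intrinsics'],float),np.array(c['dist_coeffs'],float),np.array(c['extrinsics'],float)
def proj(n,P):
    K,d,E=cal(n); return cv2.projectPoints(np.array(P,float).reshape(-1,1,3),cv2.Rodrigues(E[:3,:3])[0],E[:3,3],K,d)[0].reshape(-1,2)
def unproj(n,px,z):
    K,d,E=cal(n); u=cv2.undistortPoints(np.array(px,float).reshape(-1,1,2),K,d).reshape(-1,2)
    R=E[:3,:3];o=-R.T@E[:3,3]
    r=np.c_[u,np.ones(len(u))]@R
    z=np.broadcast_to(z,len(u)); return o+r*((z-o[2])/r[:,2])[:,None]
E
python3 - <<'E'
from h import *
for n in('side','top'):
    shot(n,n+'0'); K,d,E=cal(n); print(n,K.round(1).tolist(),d,(-E[:3,:3].T@E[:3,3]).round(3),E[:3,:3].round(2).tolist())
s=arm.state(); print({k:np.round(v,3).tolist() for k,v in s.items()})
E
```

```text
pics
side [[361.4, 0.0, 317.1], [0.0, 361.4, 195.0], [0.0, 0.0, 1.0]] [-0.03893265  0.          0.          0.          0.        ] [0.49  1.061 0.708] [[-0.99, -0.11, -0.01], [-0.06, 0.58, -0.81], [0.09, -0.81, -0.58]]
top [[459.3, 0.0, 315.0], [0.0, 459.3, 198.1], [0.0, 0.0, 1.0]] [-0.04849945  0.          0.          0.          0.        ] [0.444 0.146 1.326] [[-0.0, -1.0, -0.01], [-0.99, 0.0, -0.11], [0.11, 0.01, -0.99]]
{'time': 0.1, 'joint_pos': [-1.208, 0.424, 1.631, 0.0, 1.089, -0.019], 'dq': [0.0, -0.004, -0.002, 0.0, 0.001, 0.001], 'joint_efforts': [0.0, -55.843, -28.244, 0.0, 0.003, -0.0], 'position': [0.233, -0.58, 0.239], 'ee_rot': [0.924, 1.367, -0.923], 'wrist_force': [-0.24, 0.806, -0.622], 'ft_torque': [0.039, -0.024, -0.026], 'width': 0.085}
```

View pics/top0.png

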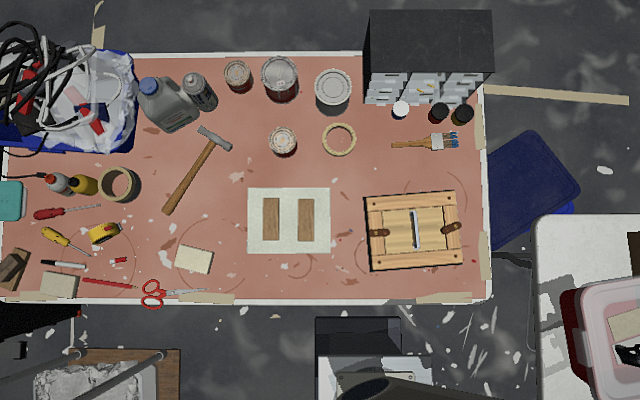

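View pics/side0.png

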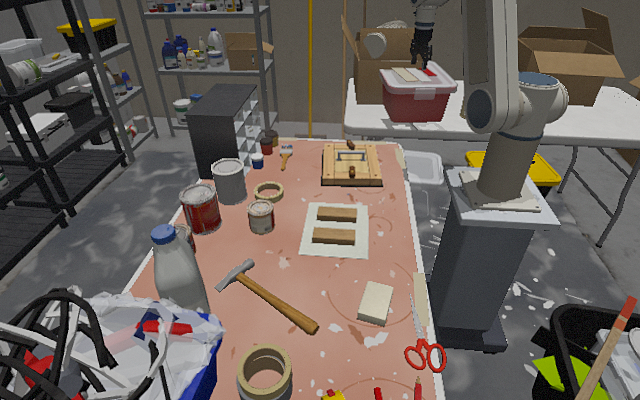

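```bash
python3 - <<'E'
import cv2
im=cv2.imread('pics/top0.png')
cv2.imwrite('pics/topz.png',cv2.resize(im[180:280,350:480],None,fx=6,fy=6,interpolation=cv2.INTER_CUBIC))
cv2.imwrite('pics/topz2.png',cv2.resize(im[180:260,240:340],None,fx=7,fy=7,interpolation=cv2.INTER_CUBIC))
im=cv2.imread('pics/side0.png')
cv2.imwrite('pics/sidez.png',cv2.resize(im[130:260,290:400],None,fx=4.5,fy=4.5,interpolation=cv2.INTER_CUBIC))
E
```

```text
(no output)
```

View pics/topz.png

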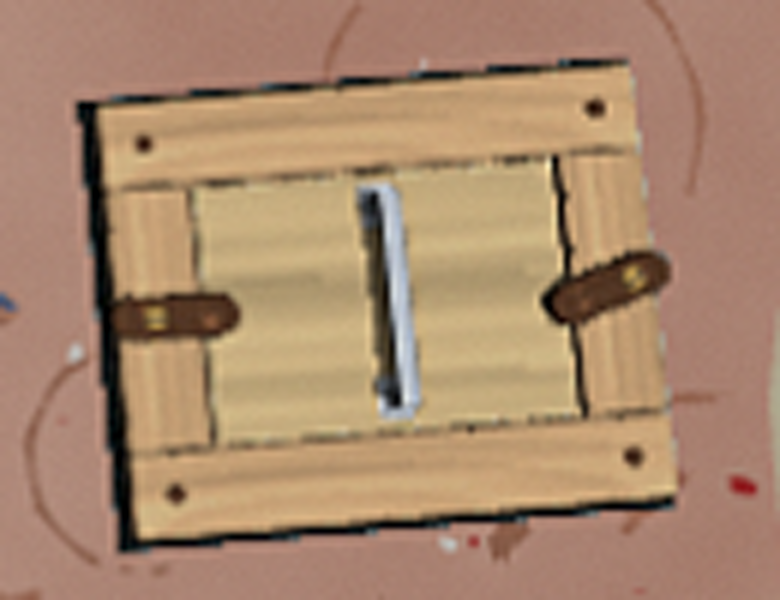

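View pics/topz2.png

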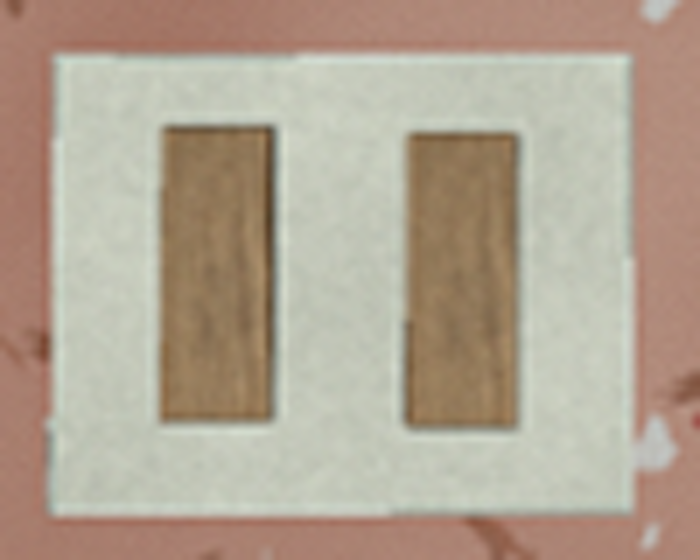

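View pics/sidez.png

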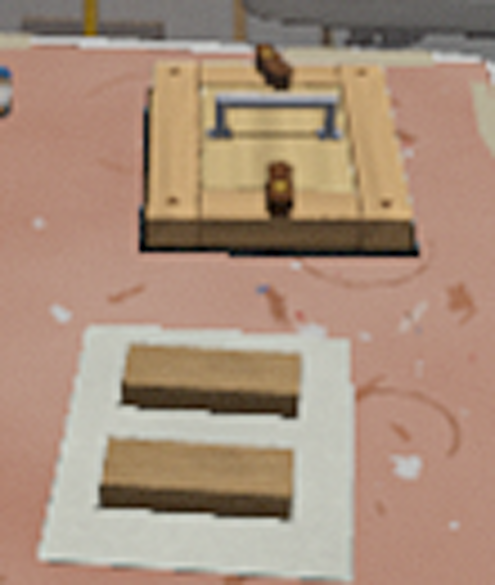

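```bash
python3 - <<'E'
from h import *
from scipy.optimize import least_squares
def T(p,f,o): return (np.array(p)+.5)/f-.5+np.array(o)
def fit(obs,L,W,z):  # obs: dict cam->4px ; corners order TL,TR,BR,BL in top view: (+x,+y),(+x,-y),(-x,-y),(-x,+y)
    c=np.array([[L,W],[L,-W],[-L,-W],[-L,W]])/2
    def P(q):
        a=q[2];R=np.array([[np.cos(a),-np.sin(a)],[np.sin(a),np.cos(a)]])
        return np.c_[c@R.T+q[:2],np.full(4,z)]
    for cams in [['top'],['side'],['top','side']]:
        if not all(k in obs for k in cams): continue
        f=lambda q:np.concatenate([(proj(k,P(q))-obs[k]).ravel() for k in cams])
        r=least_squares(f,[.45,0,0]); print(cams,r.x.round(4),'rms px',np.sqrt(np.mean(r.fun**2)).round(2))
t=lambda p:T(p,6,(350,180)); t2=lambda p:T(p,7,(240,180)); s=lambda p:T(p,4.5,(290,130))
print('frame');fit({'top':t([(98,97),(628,63),(674,500),(138,543)]),'side':s([(147,220),(152,62),(380,65),(413,222)])},.204,.254,.033)
print('bL');fit({'top':t2([(163,128),(273,128),(273,420),(161,420)]),'side':s([(107,437),(125,345),(0,0),(0,0)])} and {'top':t2([(163,128),(273,128),(273,420),(161,420)]),'side':s([(101,486),(107,437),(294,452),(290,495)])} and {'top':t2([(163,128),(273,128),(273,420),(161,420)])},.12,.045,.025)
print('bR');fit({'top':t2([(409,134),(517,133),(517,428),(405,428)]),'side':s([(123,380),(128,345),(301,354),(298,392)])},.12,.045,.025)
print('card');fit({'top':t2([(55,55),(632,55),(634,513),(53,515)]),'side':s([(40,560),(88,325),(348,340),(352,580)])},.19,.24,.003)
print('screws',unproj('top',t([(156,318),(635,276)]),.052).round(4).tolist())
print('noses',unproj('top',t([(238,314),(546,303)]),.047).round(4).tolist())
print('handle',unproj('top',t([(377,187),(413,412)]),.068).round(4).tolist())
print('panel',unproj('top',t([(193,187),(556,157),(585,415),(213,443)]),.033).round(4).tolist())
E
```

```text
frame
['top'] [ 0.5019 -0.1126  0.0709] rms px 0.6
['side'] [ 0.5022 -0.1085  0.0799] rms px 0.25
['top', 'side'] [ 0.502  -0.112   0.0734] rms px 0.55
bL
['top'] [0.5339 0.2911 0.005 ] rms px 0.16
bR
['top'] [ 0.5309  0.1918 -0.0047] rms px 0.12
['side'] [ 0.5319  0.193  -0.0009] rms px 0.45
['top', 'side'] [ 0.5314  0.1921 -0.0035] rms px 0.36
card
['top'] [0.5314 0.2417 0.0019] rms px 0.21
['side'] [0.5315 0.2432 0.007 ] rms px 0.3
['top', 'side'] [0.5314 0.2422 0.004 ] rms px 0.31
screws [[0.4927, -0.0029, 0.052], [0.5113, -0.2248, 0.052]]
noses [[0.4946, -0.0414, 0.047], [0.4992, -0.1844, 0.047]]
handle [[0.5516, -0.1031, 0.068], [0.4491, -0.117, 0.068]]
panel [[0.5548, -0.0234, 0.033], [0.5685, -0.1949, 0.033], [0.4475, -0.2047, 0.033], [0.4352, -0.0308, 0.033]]
```

```bash
cat >> h.py <<'E'
from scipy.spatial.transform import Rotation as Ro
FR=np.array([.502,-.112]); FY=.077
def f2w(x,y,z): 
    c,s=np.cos(FY),np.sin(FY); return np.array([FR[0]+c*x-s*y,FR[1]+s*x+c*y,z])
def delta(target,yaw=FY,zs=1):
    """tool x down, tool z along +-(y axis of a frame at yaw)"""
    s=arm.state(); R=Ro.from_rotvec(s['ee_rot']); p=np.array(s['position'])
    z=zs*np.array([-np.sin(yaw),np.cos(yaw),0]); x=np.array([0,0,-1.]); y=np.cross(z,x)
    Rt=Ro.from_matrix(np.c_[x,y,z])
    print('tool shift cm now',(R.inv().apply(target-p)*100).round(2),'after turn',(Rt.inv().apply(target-p)*100).round(2),'turn',(R.inv()*Rt).as_rotvec().round(3),'t',s['time'])
E
python3 - <<'E'
from h import *
print(Ro.from_rotvec(arm.state()['ee_rot']).as_matrix().round(3))
for zs in(1,-1): delta(f2w(0,-.045,.2),zs=zs)
E
```

```text
[[-0.001  0.928  0.373]
 [ 0.001  0.373 -0.928]
 [-1.     0.    -0.001]]
tool shift cm now [  3.9   41.06 -29.06] after turn [  3.86 -30.45  40.04] turn [-2.837e+00 -0.000e+00 -2.000e-03] t 0.1
tool shift cm now [  3.9   41.06 -29.06] after turn [  3.86  30.45 -40.04] turn [ 0.305 -0.001  0.   ] t 0.1
```

```bash
python3 -m pendant '[{"wx":0.102,"fingers":1},{"wx":0.102,"fingers":1},{"wx":0.101,"fingers":1}]' 40; python3 - <<'E'
from h import *
delta(f2w(.030,-.083,.12),zs=-1)
E
```

```text
tool shift cm now [ 11.9   42.78 -24.52] after turn [ 11.86  33.45 -36.24] turn [ 0.305 -0.001  0.   ] t 0.1invalid input at $[0]: expected keys wx, wy, wz, tx, ty, tz, fingers
```

All keys are needed in each row.

```bash
python3 -m pendant '[{"wx":0.102,"wy":0,"wz":0,"tx":0,"ty":3,"tz":-3,"fingers":1},{"wx":0.102,"wy":0,"wz":0,"tx":0,"ty":3,"tz":-3,"fingers":1},{"wx":0.101,"wy":0,"wz":0,"tx":0,"ty":3,"tz":-3,"fingers":1},{"wx":0,"wy":0,"wz":0,"tx":0,"ty":3,"tz":-3,"fingers":1},{"wx":0,"wy":0,"wz":0,"tx":0,"ty":3,"tz":-3,"fingers":1},{"wx":0,"wy":0,"wz":0,"tx":0,"ty":3,"tz":-3,"fingers":1}]' 40; python3 - <<'E'
from h import *
delta(f2w(.030,-.083,.12),zs=-1)
E
```

```text
time: 0.7
position: [0.3778, -0.3708, 0.2391]
ee_rot: [1.153, 1.245, -1.153]
wrist_force: [0.4, 0.0, 0.1]
width: -0.0
tool shift cm now [ 11.91  17.37 -16.55] after turn [ 11.91  17.38 -16.55] turn [-0.001 -0.     0.   ] t 0.7
```

```bash
python3 -m pendant '[{"wx":0,"wy":0,"wz":0,"tx":0,"ty":2.9,"tz":-2.75,"fingers":1},{"wx":0,"wy":0,"wz":0,"tx":0,"ty":2.9,"tz":-2.75,"fingers":1},{"wx":0,"wy":0,"wz":0,"tx":1,"ty":2.9,"tz":-2.75,"fingers":1},{"wx":0,"wy":0,"wz":0,"tx":3,"ty":2.9,"tz":-2.75,"fingers":1},{"wx":0,"wy":0,"wz":0,"tx":3,"ty":2.9,"tz":-2.75,"fingers":1},{"wx":0,"wy":0,"wz":0,"tx":3,"ty":2.9,"tz":-2.75,"fingers":1},{"wx":0,"wy":0,"wz":0,"tx":1.9,"ty":0,"tz":0,"fingers":1},{"wx":0,"wy":0,"wz":0,"tx":0,"ty":0,"tz":0,"fingers":1}]'; python3 - <<'E'
from h import *
delta(f2w(.030,-.083,.048),zs=-1); shot('top','t1');im=cv2.imread('pics/t1.png')
cv2.imwrite('pics/t1z.png',cv2.resize(im[170:290,340:490],None,fx=5,fy=5,interpolation=cv2.INTER_CUBIC))
shot('side','s1');im=cv2.imread('pics/s1.png')
cv2.imwrite('pics/s1z.png',cv2.resize(im[80:260,290:430],None,fx=3.3,fy=3.3,interpolation=cv2.INTER_CUBIC))
E
```

```text
time: 1.5
position: [0.5364, -0.1926, 0.1172]
ee_rot: [1.15, 1.252, -1.154]
wrist_force: [-0.0, 0.2, 0.2]
width: -0.0003
tool shift cm now [6.92 0.23 0.02] after turn [ 6.92  0.19 -0.  ] turn [ 0.002 -0.003  0.006] t 1.5
```

View pics/t1z.png

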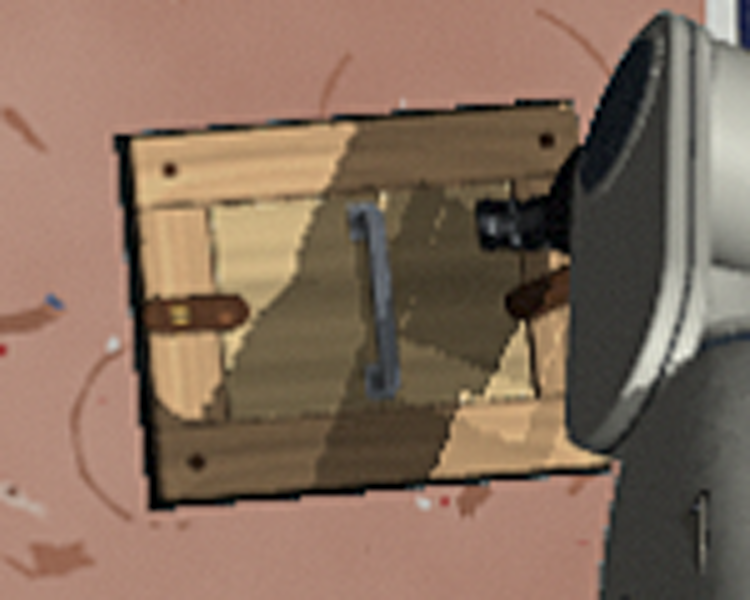

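View pics/s1z.png

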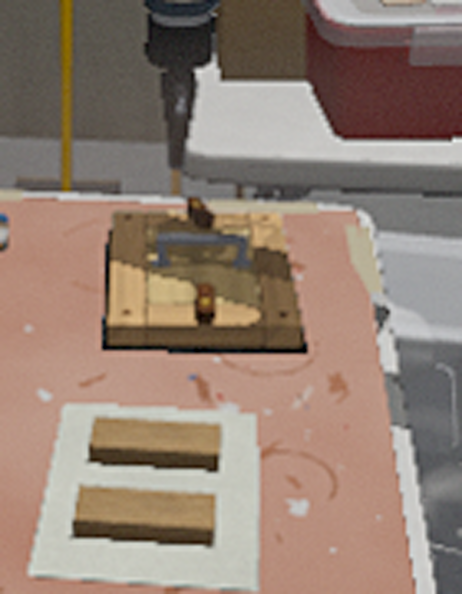

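```bash
python3 -m pendant '[{"wx":0,"wy":0,"wz":0,"tx":2.5,"ty":0.2,"tz":0,"fingers":1},{"wx":0,"wy":0,"wz":0,"tx":2.5,"ty":0,"tz":0,"fingers":1},{"wx":0,"wy":0,"wz":0,"tx":1.9,"ty":0,"tz":0,"fingers":1},{"wx":0,"wy":0,"wz":0,"tx":0,"ty":0,"tz":0,"fingers":1}]'; python3 - <<'E'
from h import *
delta(f2w(.030,-.083,.048),zs=-1)
E
```

```text
time: 2.0
position: [0.5387, -0.195, 0.0507]
ee_rot: [1.153, 1.246, -1.155]
wrist_force: [-0.2, -0.3, -0.7]
width: 0.0003
tool shift cm now [ 0.27 -0.02 -0.26] after turn [ 0.27 -0.02 -0.26] turn [-0.002 -0.001  0.002] t 2.0
```

```bash
python3 -m pendant '[{"wx":0,"wy":0,"wz":0,"tx":0.2,"ty":0,"tz":-0.2,"fingers":1},{"wx":0,"wy":0,"wz":0,"tx":0,"ty":-0.8,"tz":0,"fingers":1},{"wx":0,"wy":0,"wz":0,"tx":0,"ty":-0.8,"tz":0,"fingers":1},{"wx":0,"wy":0,"wz":0,"tx":0,"ty":-0.8,"tz":0,"fingers":1},{"wx":0,"wy":0,"wz":0,"tx":0,"ty":-0.8,"tz":0,"fingers":1},{"wx":0,"wy":0,"wz":0,"tx":0,"ty":-0.8,"tz":0,"fingers":1},{"wx":0,"wy":0,"wz":0,"tx":0,"ty":0,"tz":0,"fingers":1}]'; python3 - <<'E'
from h import *
delta(f2w(-.022,-.0865,.048),zs=-1)
shot('side','s2');im=cv2.imread('pics/s2.png')
cv2.imwrite('pics/s2z.png',cv2.resize(im[110:200,300:400],None,fx=6,fy=6,interpolation=cv2.INTER_CUBIC))
E
```

```text
time: 2.7
position: [0.5008, -0.1966, 0.0509]
ee_rot: [1.153, 1.24, -1.151]
wrist_force: [2.3, -1.2, 8.4]
width: 0.0001
tool shift cm now [ 0.28 -1.43  0.23] after turn [ 0.29 -1.43  0.23] turn [-0.     0.002 -0.004] t 2.7
```

View pics/s2z.png

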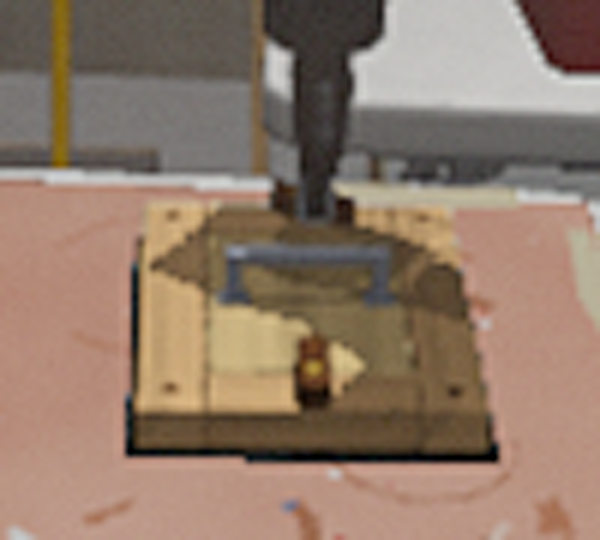

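```bash
python3 -m pendant '[{"wx":0,"wy":0,"wz":0,"tx":0,"ty":-0.5,"tz":0,"fingers":1},{"wx":0,"wy":0,"wz":0,"tx":0,"ty":-0.5,"tz":0.1,"fingers":1},{"wx":0,"wy":0,"wz":0,"tx":0,"ty":-0.4,"tz":0.1,"fingers":1},{"wx":0,"wy":0,"wz":0,"tx":0,"ty":0,"tz":0,"fingers":1}]'; python3 - <<'E'
from h import *
delta(f2w(-.022,-.0865,.048),zs=-1)
shot('side','s3');im=cv2.imread('pics/s3.png')
cv2.imwrite('pics/s3z.png',cv2.resize(im[110:200,300:400],None,fx=6,fy=6,interpolation=cv2.INTER_CUBIC))
E
```

```text
time: 3.15
position: [0.488, -0.1998, 0.0511]
ee_rot: [1.153, 1.239, -1.15]
wrist_force: [4.2, -2.0, 8.6]
width: -0.0002
tool shift cm now [ 0.3  -0.13 -0.  ] after turn [ 0.31 -0.13 -0.  ] turn [-0.     0.003 -0.005] t 3.15
```

View pics/s3z.png

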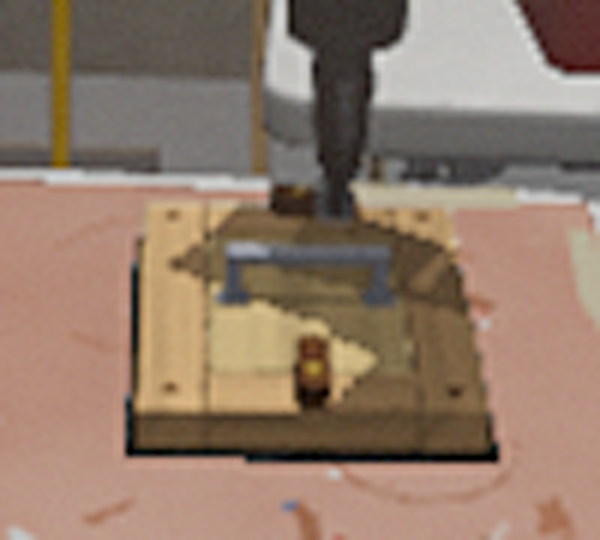

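```bash
python3 -m pendant '[{"wx":0,"wy":0,"wz":0,"tx":0,"ty":0,"tz":-0.8,"fingers":1},{"wx":0,"wy":0,"wz":0,"tx":-2,"ty":0,"tz":-0.5,"fingers":1},{"wx":0,"wy":0,"wz":0,"tx":-3,"ty":1,"tz":-3,"fingers":1},{"wx":0,"wy":0,"wz":0,"tx":-2,"ty":2,"tz":-4,"fingers":1},{"wx":0,"wy":0,"wz":0,"tx":0,"ty":2,"tz":-4,"fingers":1},{"wx":0,"wy":0,"wz":0,"tx":0,"ty":0,"tz":-4,"fingers":1},{"wx":0,"wy":0,"wz":0,"tx":0,"ty":0,"tz":0,"fingers":1}]'; python3 - <<'E'
from h import *
delta(f2w(.03,.083,.048),zs=-1); print(arm.state()['wrist_force'])
shot('top','t4');im=cv2.imread('pics/t4.png')
cv2.imwrite('pics/t4z.png',cv2.resize(im[170:290,340:490],None,fx=5,fy=5,interpolation=cv2.INTER_CUBIC))
E
```

```text
time: 3.9
position: [0.5217, -0.0285, 0.1191]
ee_rot: [1.149, 1.249, -1.151]
wrist_force: [-0.0, -0.1, -0.3]
width: -0.0001
tool shift cm now [ 7.11  0.42 -0.12] after turn [ 7.11  0.4  -0.12] turn [ 0.004 -0.001  0.003] t 3.9
[-0.03102853 -0.06757732 -0.33613999]
```

View pics/t4z.png

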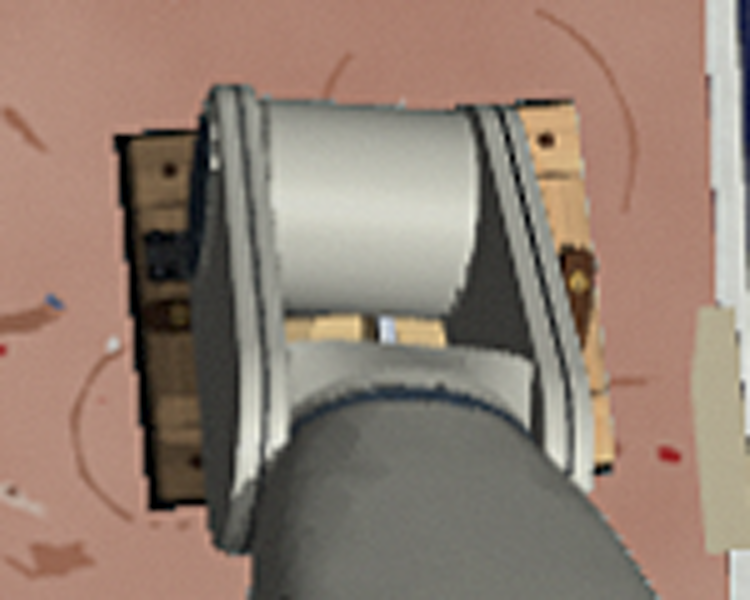

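The right button now lies along the rail (crop (578,290)). Next is the left button.

```bash
python3 -m pendant '[{"wx":0,"wy":0,"wz":0,"tx":2.5,"ty":0.4,"tz":-0.1,"fingers":1},{"wx":0,"wy":0,"wz":0,"tx":2.5,"ty":0,"tz":0,"fingers":1},{"wx":0,"wy":0,"wz":0,"tx":1.9,"ty":0,"tz":0,"fingers":1},{"wx":0,"wy":0,"wz":0,"tx":0,"ty":0,"tz":0,"fingers":1},{"wx":0,"wy":0,"wz":0,"tx":0,"ty":0,"tz":0,"fingers":1}]'; python3 - <<'E'
from h import *
delta(f2w(.030,.083,.048),zs=-1)
E
```

```text
time: 4.45
position: [0.5266, -0.0317, 0.0502]
ee_rot: [1.152, 1.245, -1.154]
wrist_force: [0.8, 0.3, 0.5]
width: 0.0
tool shift cm now [ 0.22 -0.07 -0.48] after turn [ 0.22 -0.07 -0.48] turn [-0.001 -0.     0.002] t 4.45
```

```bash
python3 -m pendant '[{"wx":0,"wy":0,"wz":0,"tx":0,"ty":0,"tz":-0.45,"fingers":1},{"wx":0,"wy":0,"wz":0,"tx":0,"ty":-0.8,"tz":0,"fingers":1},{"wx":0,"wy":0,"wz":0,"tx":0,"ty":-0.8,"tz":0,"fingers":1},{"wx":0,"wy":0,"wz":0,"tx":0,"ty":-0.8,"tz":0,"fingers":1},{"wx":0,"wy":0,"wz":0,"tx":0,"ty":-0.8,"tz":0,"fingers":1},{"wx":0,"wy":0,"wz":0,"tx":0,"ty":-0.8,"tz":0,"fingers":1},{"wx":0,"wy":0,"wz":0,"tx":0,"ty":0,"tz":0,"fingers":1}]'; python3 - <<'E'
from h import *
delta(f2w(-.022,.0865,.048),zs=-1)
E
```

```text
time: 5.15
position: [0.4865, -0.0293, 0.0511]
ee_rot: [1.153, 1.244, -1.152]
wrist_force: [0.5, 0.5, 7.1]
width: 0.0002
tool shift cm now [ 0.31 -1.3  -0.29] after turn [ 0.31 -1.3  -0.29] turn [-0.001 -0.    -0.001] t 5.15
```

```bash
python3 -m pendant '[{"wx":0,"wy":0,"wz":0,"tx":0,"ty":-0.5,"tz":0,"fingers":1},{"wx":0,"wy":0,"wz":0,"tx":0,"ty":-0.5,"tz":-0.1,"fingers":1},{"wx":0,"wy":0,"wz":0,"tx":0,"ty":-0.4,"tz":-0.2,"fingers":1},{"wx":0,"wy":0,"wz":0,"tx":0,"ty":0,"tz":0,"fingers":1}]'; python3 - <<'E'
from h import *
delta(f2w(-.022,.0865,.048),zs=-1)
shot('side','s5');im=cv2.imread('pics/s5.png')
cv2.imwrite('pics/s5z.png',cv2.resize(im[110:200,300:400],None,fx=6,fy=6,interpolation=cv2.INTER_CUBIC))
E
```

```text
time: 5.55
position: [0.4737, -0.0273, 0.0513]
ee_rot: [1.154, 1.243, -1.151]
wrist_force: [2.9, 1.9, 6.5]
width: -0.0002
tool shift cm now [ 0.33 -0.03  0.01] after turn [ 0.33 -0.03  0.01] turn [-0.     0.    -0.003] t 5.55
```

View pics/s5z.png

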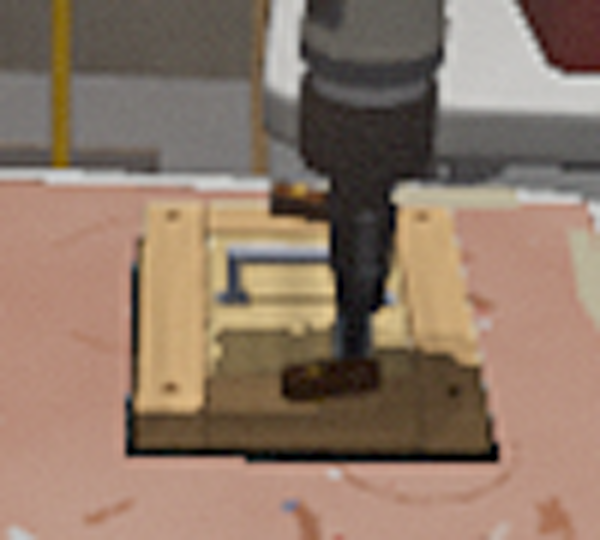

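```bash
python3 -m pendant '[{"wx":0,"wy":0,"wz":0,"tx":0,"ty":-0.3,"tz":-0.25,"fingers":1},{"wx":0,"wy":0,"wz":0,"tx":0,"ty":0,"tz":0,"fingers":1},{"wx":0,"wy":0,"wz":0,"tx":0,"ty":0,"tz":1,"fingers":1},{"wx":0,"wy":0,"wz":0,"tx":-3,"ty":0,"tz":0.3,"fingers":1},{"wx":0,"wy":0,"wz":0,"tx":-4,"ty":0,"tz":0,"fingers":1},{"wx":0,"wy":0,"wz":0,"tx":-3,"ty":-1,"tz":-3,"fingers":1},{"wx":0,"wy":0,"wz":0,"tx":0,"ty":-2,"tz":-4,"fingers":-1},{"wx":0,"wy":0,"wz":0,"tx":0,"ty":-2,"tz":-4,"fingers":-1}]';python3 -m pendant '[{"wx":0,"wy":0,"wz":0,"tx":0,"ty":-1,"tz":-4,"fingers":-1},{"wx":0,"wy":0,"wz":0,"tx":0,"ty":0,"tz":-4,"fingers":-1},{"wx":0,"wy":0,"wz":0,"tx":0,"ty":0,"tz":-4,"fingers":-1},{"wx":0,"wy":0,"wz":0,"tx":0,"ty":0,"tz":-4,"fingers":-1}]'; python3 - <<'E'
from h import *
shot('top','t6');im=cv2.imread('pics/t6.png')
cv2.imwrite('pics/t6z.png',cv2.resize(im[180:280,350:480],None,fx=6,fy=6,interpolation=cv2.INTER_CUBIC))
E
```

```text
time: 6.4
position: [0.4112, 0.0682, 0.1511]
ee_rot: [1.154, 1.243, -1.153]
wrist_force: [0.2, 0.3, 0.4]
width: 0.0287
time: 6.8
position: [0.3885, 0.2272, 0.1501]
ee_rot: [1.15, 1.245, -1.154]
wrist_force: [1.3, -0.3, -0.2]
width: 0.0847
```

View pics/t6z.png

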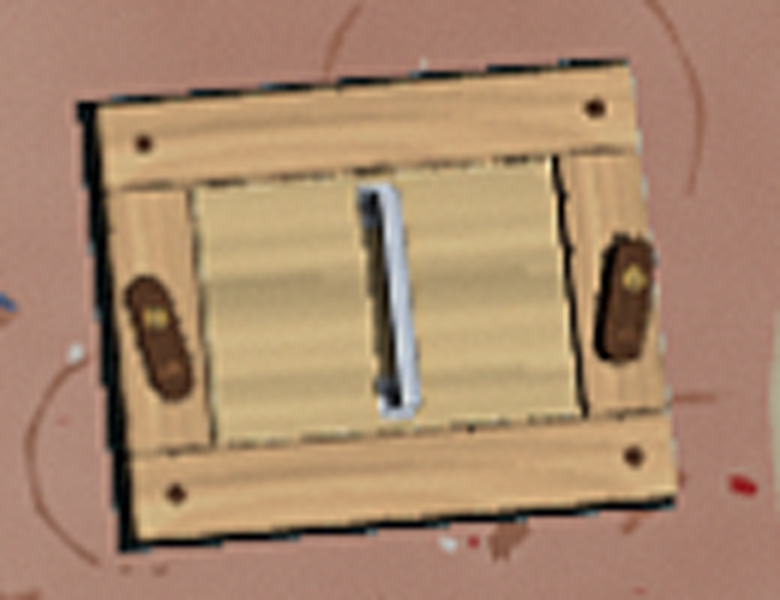

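View pics/t6.png

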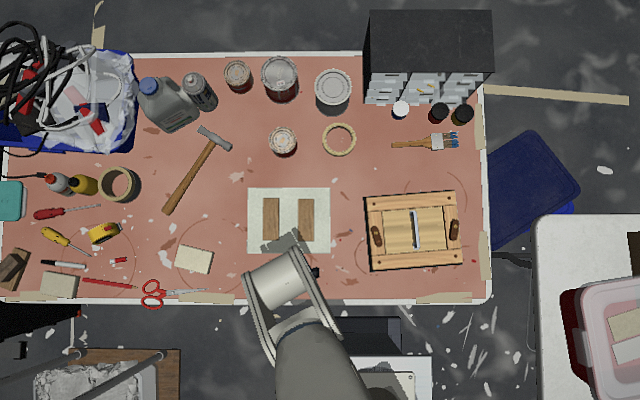

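Left is about −1.39 rad and right about +1.31 rad. Both are clear of the panel but not quite parallel to the frame, so I'll nudge each one further.

```bash
python3 - <<'E'
from h import *
delta(f2w(-.030,.074,.15),zs=-1)
E
```

```text
tool shift cm now [1.000e-02 5.550e+00 2.777e+01] after turn [ 0.06  5.58 27.76] turn [ 0.001 -0.002 -0.   ] t 6.85
```

```bash
python3 -m pendant '[{"wx":0,"wy":0,"wz":0,"tx":0,"ty":0.8,"tz":4,"fingers":1},{"wx":0,"wy":0,"wz":0,"tx":0,"ty":0.8,"tz":4,"fingers":1},{"wx":0,"wy":0,"wz":0,"tx":0,"ty":0.8,"tz":4,"fingers":1},{"wx":0,"wy":0,"wz":0,"tx":0,"ty":0.8,"tz":4,"fingers":1},{"wx":0,"wy":0,"wz":0,"tx":0,"ty":0.8,"tz":4,"fingers":1},{"wx":0,"wy":0,"wz":0,"tx":0,"ty":0.8,"tz":4,"fingers":1},{"wx":0,"wy":0,"wz":0,"tx":3,"ty":0.8,"tz":3.8,"fingers":1},{"wx":0,"wy":0,"wz":0,"tx":0,"ty":0,"tz":0,"fingers":1}]'; python3 - <<'E'
from h import *
delta(f2w(-.030,.074,.05),zs=-1)
E
```

```text
time: 7.65
position: [0.4657, -0.0497, 0.1178]
ee_rot: [1.153, 1.247, -1.159]
wrist_force: [-1.1, 0.4, -0.1]
width: 0.0001
tool shift cm now [ 6.78  0.17 -0.91] after turn [ 6.78  0.14 -0.91] turn [-0.004 -0.     0.005] t 7.65
```

```bash
python3 -m pendant '[{"wx":0,"wy":0,"wz":0,"tx":0,"ty":0.1,"tz":-0.5,"fingers":1},{"wx":0,"wy":0,"wz":0,"tx":2,"ty":0,"tz":0,"fingers":1},{"wx":0,"wy":0,"wz":0,"tx":2.5,"ty":0,"tz":0,"fingers":1},{"wx":0,"wy":0,"wz":0,"tx":2,"ty":0,"tz":0,"fingers":1},{"wx":0,"wy":0,"wz":0,"tx":0,"ty":0,"tz":0,"fingers":1},{"wx":0,"wy":0,"wz":0,"tx":0,"ty":0,"tz":0,"fingers":1}]'; python3 - <<'E'
from h import *
delta(f2w(-.030,.095,.05),zs=-1)
E
```

```text
time: 8.25
position: [0.4676, -0.0403, 0.0559]
ee_rot: [1.151, 1.246, -1.152]
wrist_force: [-0.1, -0.3, -0.6]
width: -0.0003
tool shift cm now [ 0.59 -0.12 -2.09] after turn [ 0.59 -0.12 -2.09] turn [ 0.001 -0.     0.001] t 8.25
```

```bash
python3 -m pendant '[{"wx":0,"wy":0,"wz":0,"tx":0.6,"ty":0,"tz":-0.5,"fingers":1},{"wx":0,"wy":0,"wz":0,"tx":0,"ty":0,"tz":-0.6,"fingers":1},{"wx":0,"wy":0,"wz":0,"tx":0,"ty":0,"tz":-0.6,"fingers":1},{"wx":0,"wy":0,"wz":0,"tx":0,"ty":0,"tz":-0.4,"fingers":1},{"wx":0,"wy":0,"wz":0,"tx":0,"ty":0,"tz":0,"fingers":1},{"wx":0,"wy":0,"wz":0,"tx":0,"ty":0,"tz":0,"fingers":1}]'; python3 - <<'E'
from h import *
delta(f2w(-.030,.095,.05),zs=-1)
E
```

```text
time: 8.85
position: [0.4654, -0.0212, 0.0497]
ee_rot: [1.15, 1.245, -1.153]
wrist_force: [-4.0, -12.8, 2.5]
width: -0.0001
tool shift cm now [-0.03 -0.05 -0.16] after turn [-0.03 -0.05 -0.16] turn [0.001 0.001 0.002] t 8.85
```

```bash
python3 -m pendant '[{"wx":0,"wy":0,"wz":0,"tx":0,"ty":0,"tz":1.2,"fingers":1},{"wx":0,"wy":0,"wz":0,"tx":-3,"ty":0,"tz":0.3,"fingers":1},{"wx":0,"wy":0,"wz":0,"tx":-4,"ty":0,"tz":0,"fingers":1},{"wx":0,"wy":0,"wz":0,"tx":-1,"ty":0,"tz":3.8,"fingers":1},{"wx":0,"wy":0,"wz":0,"tx":0,"ty":0,"tz":3.8,"fingers":1},{"wx":0,"wy":0,"wz":0,"tx":0,"ty":0,"tz":3.8,"fingers":1},{"wx":0,"wy":0,"wz":0,"tx":0,"ty":0,"tz":3.8,"fingers":1},{"wx":0,"wy":0,"wz":0,"tx":0,"ty":0,"tz":0,"fingers":1}]'; python3 - <<'E'
from h import *
delta(f2w(-.030,-.074,.05),zs=-1)
shot('top','t7');im=cv2.imread('pics/t7.png')
cv2.imwrite('pics/t7z.png',cv2.resize(im[180:280,350:480],None,fx=6,fy=6,interpolation=cv2.INTER_CUBIC))
E
```

```text
time: 9.65
position: [0.4806, -0.1908, 0.1303]
ee_rot: [1.155, 1.239, -1.154]
wrist_force: [1.0, 0.5, 0.3]
width: -0.0002
tool shift cm now [ 8.03 -0.29 -0.31] after turn [ 8.03 -0.26 -0.3 ] turn [-0.004  0.002 -0.003] t 9.65
```

View pics/t7z.png

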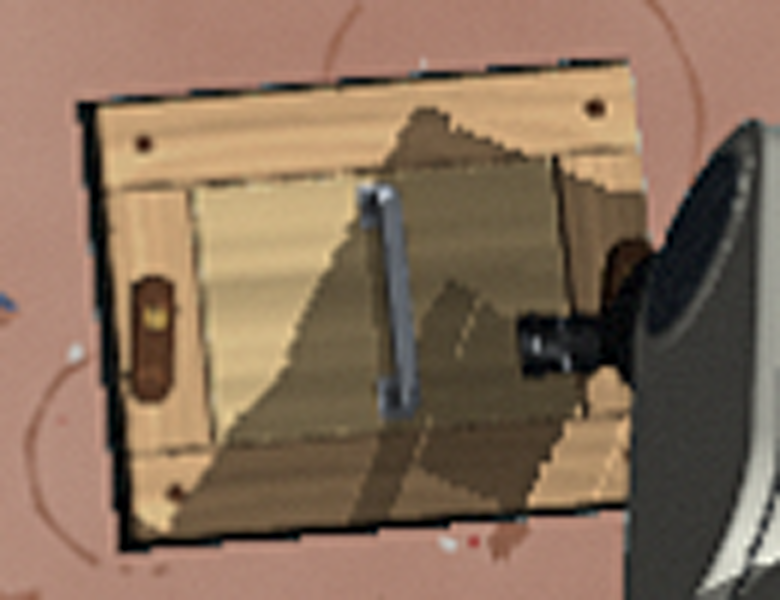

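```bash
python3 -m pendant '[{"wx":0,"wy":0,"wz":0,"tx":0,"ty":-0.2,"tz":-0.2,"fingers":1},{"wx":0,"wy":0,"wz":0,"tx":2.5,"ty":0,"tz":0,"fingers":1},{"wx":0,"wy":0,"wz":0,"tx":3,"ty":0,"tz":0,"fingers":1},{"wx":0,"wy":0,"wz":0,"tx":2.5,"ty":0,"tz":0,"fingers":1},{"wx":0,"wy":0,"wz":0,"tx":0,"ty":0,"tz":0,"fingers":1},{"wx":0,"wy":0,"wz":0,"tx":0,"ty":0,"tz":0,"fingers":1}]'; python3 - <<'E'
from h import *
delta(f2w(-.030,-.092,.05),zs=-1)
E
```

```text
time: 10.3
position: [0.4768, -0.184, 0.0495]
ee_rot: [1.151, 1.247, -1.152]
wrist_force: [0.5, -0.1, 0.2]
width: -0.0
tool shift cm now [-0.05  0.06  2.22] after turn [-0.05  0.07  2.22] turn [ 0.001 -0.001  0.001] t 10.3
```

```bash
python3 -m pendant '[{"wx":0,"wy":0,"wz":0,"tx":0,"ty":0,"tz":0.6,"fingers":1},{"wx":0,"wy":0,"wz":0,"tx":0,"ty":0,"tz":0.6,"fingers":1},{"wx":0,"wy":0,"wz":0,"tx":0,"ty":0,"tz":0.6,"fingers":1},{"wx":0,"wy":0,"wz":0,"tx":0,"ty":0,"tz":0.4,"fingers":1},{"wx":0,"wy":0,"wz":0,"tx":0,"ty":0,"tz":0,"fingers":1},{"wx":0,"wy":0,"wz":0,"tx":0,"ty":0,"tz":0,"fingers":1}]'; python3 - <<'E'
from h import *
delta(f2w(-.030,-.092,.05),zs=-1)
E
```

```text
time: 10.9
position: [0.4782, -0.2073, 0.0498]
ee_rot: [1.153, 1.245, -1.153]
wrist_force: [-3.4, 2.5, 2.2]
width: -0.0001
tool shift cm now [-0.02  0.11 -0.12] after turn [-0.02  0.11 -0.12] turn [-0.001 -0.     0.001] t 10.9
```

```bash
python3 -m pendant '[{"wx":0,"wy":0,"wz":0,"tx":0,"ty":0,"tz":-1.2,"fingers":1},{"wx":0,"wy":0,"wz":0,"tx":-3,"ty":0,"tz":-0.3,"fingers":1},{"wx":0,"wy":0,"wz":0,"tx":-4,"ty":0,"tz":0,"fingers":1},{"wx":0,"wy":0,"wz":0,"tx":-1,"ty":1,"tz":-2,"fingers":-1},{"wx":0,"wy":0,"wz":0,"tx":0,"ty":1,"tz":-2.5,"fingers":-1},{"wx":0,"wy":0,"wz":0,"tx":0,"ty":1,"tz":-2,"fingers":-1},{"wx":0,"wy":0,"wz":0,"tx":0,"ty":0,"tz":0,"fingers":-1},{"wx":0,"wy":0,"wz":0,"tx":0,"ty":0,"tz":0,"fingers":-1}]'; python3 - <<'E'
from h import *
delta(f2w(0,0,.053),zs=-1)
shot('side','s8');im=cv2.imread('pics/s8.png')
cv2.imwrite('pics/s8z.png',cv2.resize(im[90:200,290:400],None,fx=5,fy=5,interpolation=cv2.INTER_CUBIC))
E
```

```text
time: 11.7
position: [0.503, -0.1246, 0.1296]
ee_rot: [1.151, 1.244, -1.151]
wrist_force: [-0.4, 0.8, -0.6]
width: 0.0724
tool shift cm now [ 7.65 -0.01 -1.26] after turn [ 7.66 -0.   -1.26] turn [ 0.002  0.001 -0.001] t 11.7
```

View pics/s8z.png

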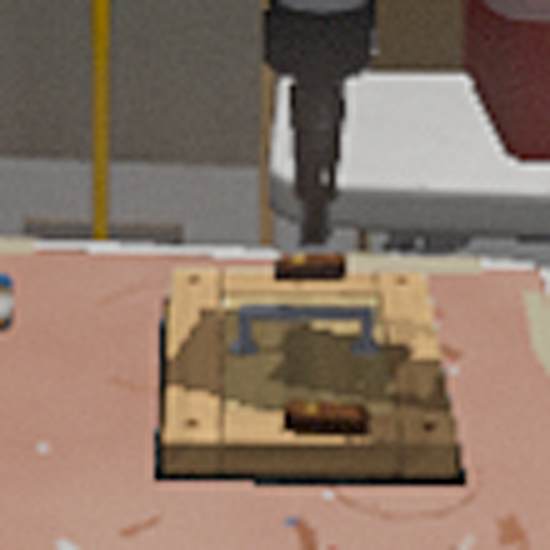

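```bash
python3 -m pendant '[{"wx":0,"wy":0,"wz":0,"tx":0,"ty":0,"tz":-1.1,"fingers":-1},{"wx":0,"wy":0,"wz":0,"tx":2.5,"ty":0,"tz":0,"fingers":-1},{"wx":0,"wy":0,"wz":0,"tx":2.5,"ty":0,"tz":0,"fingers":-1},{"wx":0,"wy":0,"wz":0,"tx":2.3,"ty":0,"tz":0,"fingers":-1},{"wx":0,"wy":0,"wz":0,"tx":0,"ty":0,"tz":0,"fingers":-1},{"wx":0,"wy":0,"wz":0,"tx":0,"ty":0,"tz":0,"fingers":-1}]'; python3 - <<'E'
from h import *
delta(f2w(0,0,.052),zs=-1)
shot('side','s9');im=cv2.imread('pics/s9.png')
cv2.imwrite('pics/s9z.png',cv2.resize(im[90:200,290:400],None,fx=5,fy=5,interpolation=cv2.INTER_CUBIC))
E
```

```text
time: 12.35
position: [0.5013, -0.1141, 0.0563]
ee_rot: [1.153, 1.245, -1.154]
wrist_force: [0.0, -0.3, 0.5]
width: 0.0852
tool shift cm now [ 0.43  0.08 -0.2 ] after turn [ 0.43  0.08 -0.2 ] turn [-0.001 -0.     0.001] t 12.35
```

View pics/s9z.png

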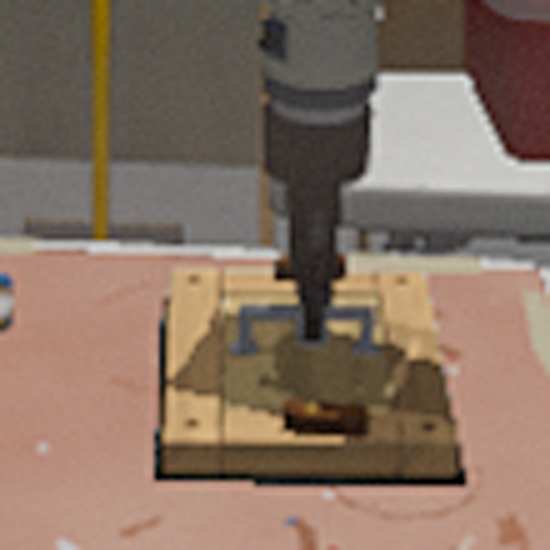

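Jaws straddle the bar near its middle. I'll go down 4 mm, correct and close.

```bash
python3 -m pendant '[{"wx":0,"wy":0,"wz":0,"tx":0.3,"ty":0.05,"tz":-0.1,"fingers":-1},{"wx":0,"wy":0,"wz":0,"tx":0,"ty":0,"tz":0,"fingers":0},{"wx":0,"wy":0,"wz":0,"tx":0,"ty":0,"tz":0,"fingers":0.6},{"wx":0,"wy":0,"wz":0,"tx":0,"ty":0,"tz":0,"fingers":1},{"wx":0,"wy":0,"wz":0,"tx":0,"ty":0,"tz":0,"fingers":1},{"wx":0,"wy":0,"wz":0,"tx":0,"ty":0,"tz":0,"fingers":1},{"wx":0,"wy":0,"wz":0,"tx":0,"ty":0,"tz":0,"fingers":1},{"wx":0,"wy":0,"wz":0,"tx":0,"ty":0,"tz":0,"fingers":1}]' 70; python3 -m pendant '[{"wx":0,"wy":0,"wz":0,"tx":0,"ty":0,"tz":0,"fingers":1},{"wx":0,"wy":0,"wz":0,"tx":0,"ty":0,"tz":0,"fingers":1}]'
```

```text
time: 13.2
position: [0.5022, -0.113, 0.0536]
ee_rot: [1.153, 1.244, -1.152]
wrist_force: [-2.0, 0.6, 5.5]
width: 0.0084
time: 13.4
position: [0.5022, -0.113, 0.0536]
ee_rot: [1.153, 1.244, -1.152]
wrist_force: [-0.6, -0.2, 5.4]
width: 0.0084
```

```bash
python3 -m pendant '[{"wx":0,"wy":0,"wz":0,"tx":-0.4,"ty":0,"tz":0,"fingers":1},{"wx":0,"wy":0,"wz":0,"tx":-0.6,"ty":0,"tz":0,"fingers":1},{"wx":0,"wy":0,"wz":0,"tx":-0.8,"ty":0,"tz":0,"fingers":1},{"wx":0,"wy":0,"wz":0,"tx":-1.2,"ty":0,"tz":0,"fingers":1},{"wx":0,"wy":0,"wz":0,"tx":-2,"ty":0,"tz":0,"fingers":1},{"wx":0,"wy":0,"wz":0,"tx":-2.5,"ty":0,"tz":0,"fingers":1},{"wx":0,"wy":0,"wz":0,"tx":-1,"ty":0,"tz":0,"fingers":1},{"wx":0,"wy":0,"wz":0,"tx":0,"ty":0,"tz":0,"fingers":1}]'; python3 - <<'E'
from h import *
delta(np.array([.532,.2415,.14]),yaw=.003,zs=-1)
for c in('side','top'):
    shot(c,'l_'+c)
im=cv2.imread('pics/l_side.png')
cv2.imwrite('pics/l_sidez.png',cv2.resize(im[60:250,270:420],None,fx=3.1,fy=3.1,interpolation=cv2.INTER_CUBIC))
E
```

```text
time: 14.2
position: [0.5033, -0.1133, 0.1402]
ee_rot: [1.153, 1.241, -1.15]
wrist_force: [-0.1, -0.1, -2.6]
width: 0.0086
tool shift cm now [ -0.     5.58 -35.16] after turn [ 2.000e-02  2.980e+00 -3.547e+01] turn [ 0.074  0.001 -0.004] t 14.2
```

View pics/l_sidez.png

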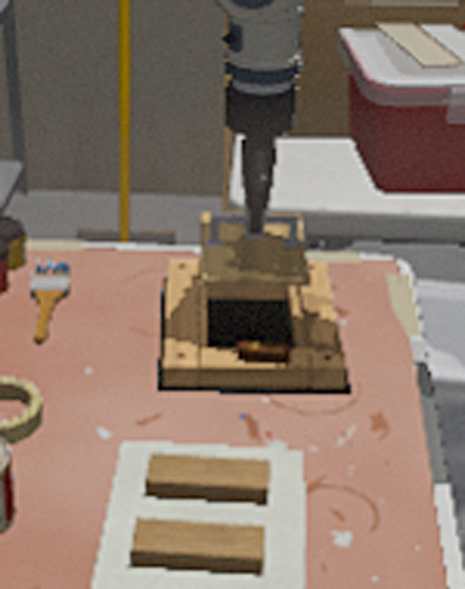

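View pics/l_top.png

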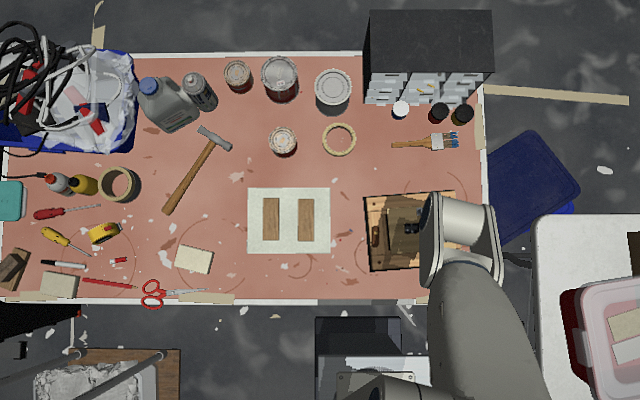

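```bash
python3 -m pendant '[{"wx":0.015,"wy":0,"wz":0,"tx":0,"ty":0.3,"tz":-1.5,"fingers":1},{"wx":0.015,"wy":0,"wz":0,"tx":0,"ty":0.3,"tz":-2.5,"fingers":1},{"wx":0.015,"wy":0,"wz":0,"tx":0,"ty":0.3,"tz":-3,"fingers":1},{"wx":0.015,"wy":0,"wz":0,"tx":0,"ty":0.3,"tz":-3,"fingers":1},{"wx":0.014,"wy":0,"wz":0,"tx":0,"ty":0.3,"tz":-3,"fingers":1},{"wx":0,"wy":0,"wz":0,"tx":0,"ty":0.3,"tz":-3,"fingers":1},{"wx":0,"wy":0,"wz":0,"tx":0,"ty":0.3,"tz":-3,"fingers":1},{"wx":0,"wy":0,"wz":0,"tx":0,"ty":0.3,"tz":-3,"fingers":1}]'; python3 -m pendant '[{"wx":0,"wy":0,"wz":0,"tx":0,"ty":0.3,"tz":-3,"fingers":1},{"wx":0,"wy":0,"wz":0,"tx":0,"ty":0.3,"tz":-3,"fingers":1},{"wx":0,"wy":0,"wz":0,"tx":0,"ty":0.3,"tz":-3,"fingers":1},{"wx":0,"wy":0,"wz":0,"tx":0,"ty":0.3,"tz":-2.2,"fingers":1},{"wx":0,"wy":0,"wz":0,"tx":0,"ty":0,"tz":-1,"fingers":1},{"wx":0,"wy":0,"wz":0,"tx":0,"ty":0,"tz":0,"fingers":1},{"wx":0,"wy":0,"wz":0,"tx":0,"ty":0,"tz":0,"fingers":1}]'; python3 - <<'E'
from h import *
delta(np.array([.532,.2415,.14]),yaw=.003,zs=-1)
for c in('side','top'):
    shot(c,'m_'+c)
im=cv2.imread('pics/m_side.png')
cv2.imwrite('pics/m_sidez.png',cv2.resize(im[120:270,270:400],None,fx=4,fy=4,interpolation=cv2.INTER_CUBIC))
im=cv2.imread('pics/m_top.png')
cv2.imwrite('pics/m_topz.png',cv2.resize(im[160:280,220:360],None,fx=5,fy=5,interpolation=cv2.INTER_CUBIC))
E
```

```text
time: 15.1
position: [0.5193, 0.1086, 0.1369]
ee_rot: [1.206, 1.212, -1.209]
wrist_force: [0.3, 0.5, -2.7]
width: 0.0084
time: 15.8
position: [0.5312, 0.2287, 0.1375]
ee_rot: [1.205, 1.211, -1.209]
wrist_force: [-1.2, -0.5, -1.1]
width: 0.0086
tool shift cm now [-0.25  0.09 -1.28] after turn [-0.25  0.09 -1.28] turn [-0.     0.001  0.002] t 15.8
```

View pics/m_sidez.png

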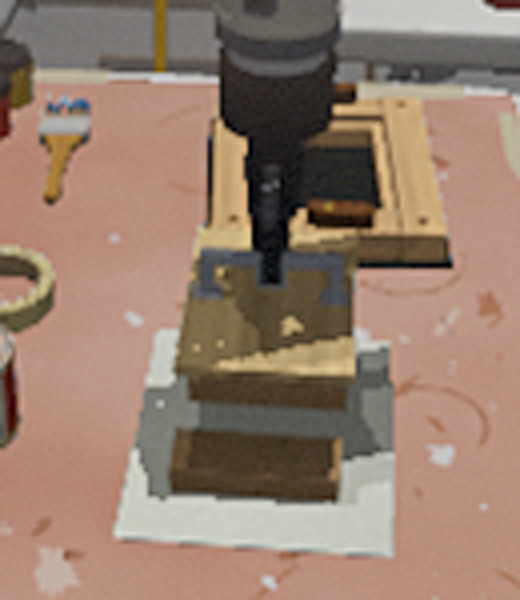

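View pics/m_topz.png

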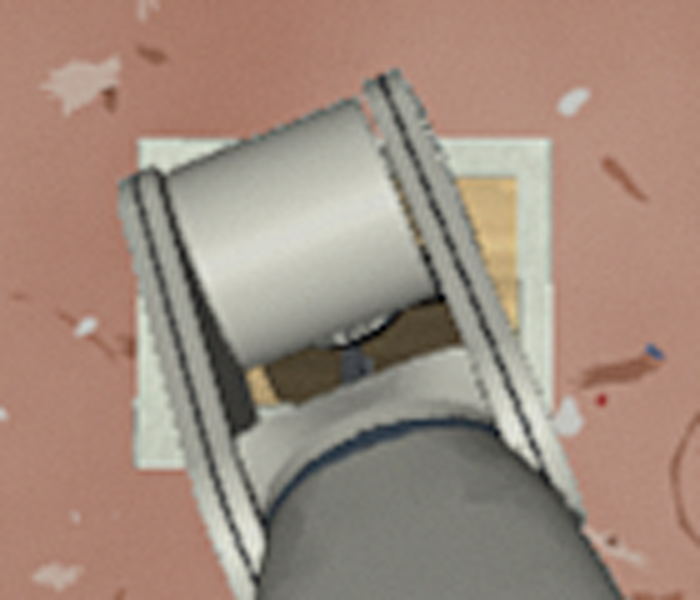

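```bash
python3 - <<'E'
from h import *
from scipy.optimize import least_squares
s=lambda p:(np.array(p,float)+.5)/4-.5+[270,120]
p=np.array(arm.state()['position']); zb=p[2]+.0094
# points in panel frame (rel bar centre): front(+y) top edge corners; bar ends (top,front edge)
P=np.array([[.06,.085,-.031+.004-.0],[-.06,.085,-.027],[.05,.005,.005],[-.05,.005,.005]]); P[:2,2]=-.031
obs=s([[176,368],[355,372],[203,258],[350,256]])
def W(q): 
    a=q[2];c,si=np.cos(a),np.sin(a)
    return np.c_[p[0]+q[0]+c*P[:,0]-si*P[:,1],p[1]+q[1]+si*P[:,0]+c*P[:,1],zb+P[:,2]]
pr=proj('side',W([0,0,.003])); print(((pr-[270,120]+.5)*4-.5).round(1))
r=least_squares(lambda q:(proj('side',W(q))-obs).ravel(),[0,0,0]);print(r.x.round(4),np.round(r.fun,2))
E
```

```text
[[170.  364.6]
 [352.  375.3]
 [197.  253.3]
 [342.1 260.8]]
[-0.003  -0.0004  0.0219] [ 0.19 -0.59  1.    0.55 -0.4  -1.01 -0.84  0.99]
```

```bash
python3 -m pendant '[{"wx":0,"wy":0,"wz":0,"tx":0.5,"ty":0.2,"tz":-0.6,"fingers":1},{"wx":0,"wy":0,"wz":0,"tx":1,"ty":0,"tz":-0.6,"fingers":1},{"wx":0,"wy":0,"wz":0,"tx":2,"ty":0,"tz":0,"fingers":1},{"wx":0,"wy":0,"wz":0,"tx":2,"ty":0,"tz":0,"fingers":1},{"wx":0,"wy":0,"wz":0,"tx":0.5,"ty":0,"tz":0,"fingers":1},{"wx":0,"wy":0,"wz":0,"tx":0,"ty":0,"tz":0,"fingers":1},{"wx":0,"wy":0,"wz":0,"tx":0,"ty":0,"tz":0,"fingers":1}]'; python3 - <<'E'
from h import *
delta(np.array([.5335,.2415,.0556]),yaw=.002,zs=-1)
im=shot('side','n_side')[:,:,::-1]
cv2.imwrite('pics/n_sidez.png',cv2.resize(im[160:270,290:390],None,fx=5.4,fy=5.4,interpolation=cv2.INTER_CUBIC))
E
```

```text
time: 16.6
position: [0.5343, 0.2418, 0.0787]
ee_rot: [1.208, 1.21, -1.207]
wrist_force: [0.7, 0.6, -2.9]
width: 0.0085
tool shift cm now [ 2.31 -0.08  0.03] after turn [ 2.31 -0.08  0.03] turn [ 0.001 -0.    -0.001] t 16.6
```

View pics/n_sidez.png

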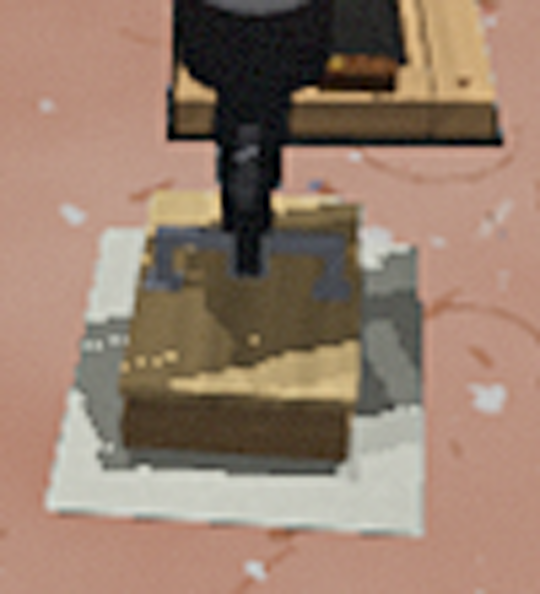

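```bash
python3 -m pendant '[{"wx":0,"wy":0,"wz":0,"tx":0.6,"ty":-0.05,"tz":0,"fingers":1},{"wx":0,"wy":0,"wz":0,"tx":0.6,"ty":0,"tz":0,"fingers":1},{"wx":0,"wy":0,"wz":0,"tx":0.4,"ty":0,"tz":0,"fingers":1},{"wx":0,"wy":0,"wz":0,"tx":0.2,"ty":0,"tz":0,"fingers":1},{"wx":0,"wy":0,"wz":0,"tx":0,"ty":0,"tz":0,"fingers":1},{"wx":0,"wy":0,"wz":0,"tx":0,"ty":0,"tz":0,"fingers":1}]'; python3 - <<'E'
from h import *
delta(np.array([.5335,.2415,.0556]),yaw=.002,zs=-1)
E
```

```text
time: 17.25
position: [0.5335, 0.2416, 0.0603]
ee_rot: [1.207, 1.211, -1.207]
wrist_force: [0.4, 0.7, -2.0]
width: 0.0084
tool shift cm now [0.47 0.   0.01] after turn [0.47 0.   0.01] turn [0.001 0.    0.   ] t 17.25
```

```bash
python3 -m pendant '[{"wx":0,"wy":0,"wz":0,"tx":0.15,"ty":0,"tz":0,"fingers":1},{"wx":0,"wy":0,"wz":0,"tx":0.15,"ty":0,"tz":0,"fingers":1},{"wx":0,"wy":0,"wz":0,"tx":0,"ty":0,"tz":0,"fingers":1},{"wx":0,"wy":0,"wz":0,"tx":0,"ty":0,"tz":0,"fingers":1}]'; python3 -m pendant '[{"wx":0,"wy":0,"wz":0,"tx":0.1,"ty":0,"tz":0,"fingers":1},{"wx":0,"wy":0,"wz":0,"tx":0,"ty":0,"tz":0,"fingers":1},{"wx":0,"wy":0,"wz":0,"tx":0,"ty":0,"tz":0,"fingers":1}]'
```

```text
time: 17.65
position: [0.5334, 0.2416, 0.0573]
ee_rot: [1.207, 1.211, -1.207]
wrist_force: [-0.7, -0.5, -3.1]
width: 0.0086
time: 17.95
position: [0.5334, 0.2416, 0.0563]
ee_rot: [1.207, 1.211, -1.207]
wrist_force: [0.1, -0.3, -2.7]
width: 0.0085
```

```bash
python3 -m pendant '[{"wx":0,"wy":0,"wz":0,"tx":0.1,"ty":0,"tz":0,"fingers":1},{"wx":0,"wy":0,"wz":0,"tx":0,"ty":0,"tz":0,"fingers":1},{"wx":0,"wy":0,"wz":0,"tx":0,"ty":0,"tz":0,"fingers":1}]'; python3 -m pendant '[{"wx":0,"wy":0,"wz":0,"tx":0.1,"ty":0,"tz":0,"fingers":1},{"wx":0,"wy":0,"wz":0,"tx":0,"ty":0,"tz":0,"fingers":1},{"wx":0,"wy":0,"wz":0,"tx":0,"ty":0,"tz":0,"fingers":1}]'
```

```text
time: 18.25
position: [0.5336, 0.2417, 0.0556]
ee_rot: [1.207, 1.21, -1.207]
wrist_force: [-1.0, -0.2, 1.3]
width: 0.0086
time: 18.55
position: [0.5335, 0.2417, 0.0556]
ee_rot: [1.207, 1.21, -1.207]
wrist_force: [-3.8, -2.0, 12.2]
width: 0.0085
```

```bash
python3 -m pendant '[{"wx":0,"wy":0,"wz":0,"tx":-0.08,"ty":0,"tz":0,"fingers":1},{"wx":0,"wy":0,"wz":0,"tx":0,"ty":0,"tz":0,"fingers":0.6},{"wx":0,"wy":0,"wz":0,"tx":0,"ty":0,"tz":0,"fingers":0.3},{"wx":0,"wy":0,"wz":0,"tx":0,"ty":0,"tz":0,"fingers":0},{"wx":0,"wy":0,"wz":0,"tx":0,"ty":0,"tz":0,"fingers":0},{"wx":0,"wy":0,"wz":0,"tx":-1,"ty":0,"tz":0,"fingers":0},{"wx":0,"wy":0,"wz":0,"tx":-3,"ty":0,"tz":0,"fingers":0},{"wx":0,"wy":0,"wz":0,"tx":-4,"ty":0,"tz":0,"fingers":0}]'; python3 -m pendant '[{"wx":0,"wy":0,"wz":0,"tx":-3,"ty":0,"tz":0,"fingers":0},{"wx":0,"wy":0,"wz":0,"tx":0,"ty":-1,"tz":3,"fingers":0},{"wx":0,"wy":0,"wz":0,"tx":0,"ty":-1,"tz":4,"fingers":0},{"wx":0,"wy":0,"wz":0,"tx":0,"ty":-2,"tz":4,"fingers":0},{"wx":0,"wy":0,"wz":0,"tx":0,"ty":-2,"tz":4,"fingers":0},{"wx":0,"wy":0,"wz":0,"tx":0,"ty":-2,"tz":4,"fingers":0},{"wx":0,"wy":0,"wz":0,"tx":0,"ty":-2,"tz":4,"fingers":0},{"wx":0,"wy":0,"wz":0,"tx":0,"ty":-1,"tz":4,"fingers":0}]'; python3 -m pendant '[{"wx":0,"wy":0,"wz":0,"tx":0,"ty":0,"tz":4,"fingers":0},{"wx":0,"wy":0,"wz":0,"tx":0,"ty":0,"tz":4,"fingers":0},{"wx":0,"wy":0,"wz":0,"tx":0,"ty":0,"tz":4,"fingers":0},{"wx":0,"wy":0,"wz":0,"tx":0,"ty":0,"tz":0,"fingers":0}]'; python3 - <<'E'
from h import *
im=shot('side','p_side')[:,:,::-1]
cv2.imwrite('pics/p_sidez.png',cv2.resize(im[160:270,290:390],None,fx=5.4,fy=5.4,interpolation=cv2.INTER_CUBIC))
im=shot('top','p_top')[:,:,::-1]
cv2.imwrite('pics/p_topz.png',cv2.resize(im[180:260,240:340],None,fx=7,fy=7,interpolation=cv2.INTER_CUBIC))
E
```

```text
time: 19.35
position: [0.5322, 0.2411, 0.1349]
ee_rot: [1.204, 1.212, -1.211]
wrist_force: [0.5, 0.5, -0.8]
width: 0.0422
time: 20.15
position: [0.4223, -0.0299, 0.1657]
ee_rot: [1.207, 1.211, -1.207]
wrist_force: [0.7, 0.2, -0.0]
width: 0.0427
time: 20.55
position: [0.4253, -0.1526, 0.1662]
ee_rot: [1.21, 1.205, -1.209]
wrist_force: [-0.0, -0.3, -0.1]
width: 0.0428
```

View pics/p_topz.png

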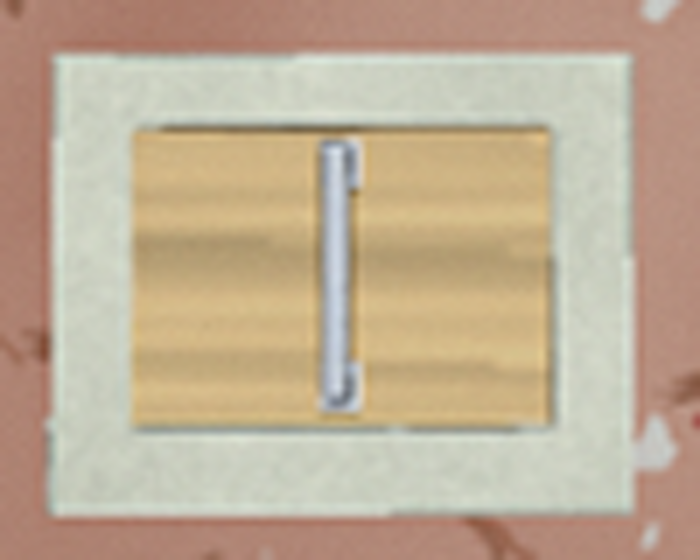

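View pics/p_top.png

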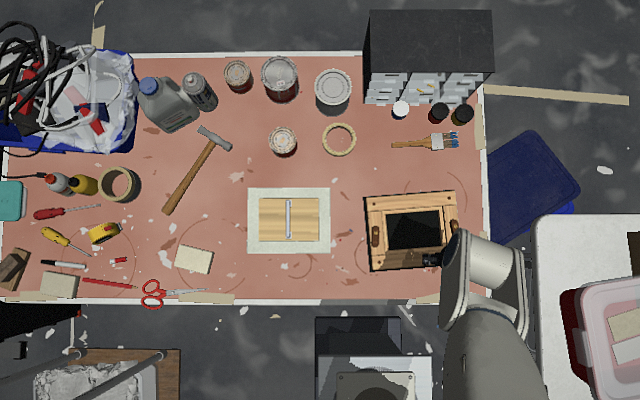

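View pics/p_sidez.png

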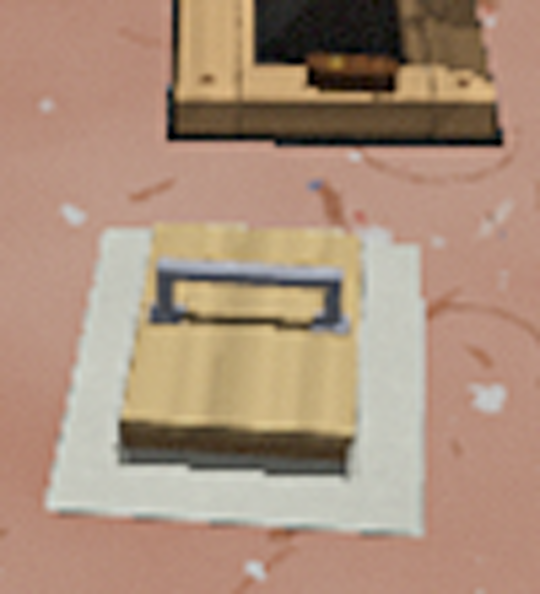

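```bash
python3 -m pendant '[{"wx":0,"wy":0,"wz":0,"tx":-2,"ty":-1,"tz":3,"fingers":0},{"wx":0,"wy":0,"wz":0,"tx":-2,"ty":-1,"tz":4,"fingers":0},{"wx":0,"wy":0,"wz":0,"tx":0,"ty":-1,"tz":4,"fingers":0},{"wx":0,"wy":0,"wz":0,"tx":0,"ty":-1,"tz":4,"fingers":0},{"wx":0,"wy":0,"wz":0,"tx":0,"ty":-1,"tz":4,"fingers":0},{"wx":0,"wy":0,"wz":0,"tx":0,"ty":0,"tz":2,"fingers":0},{"wx":0,"wy":0,"wz":0,"tx":0,"ty":0,"tz":0,"fingers":0},{"wx":0,"wy":0,"wz":0,"tx":0,"ty":0,"tz":0,"fingers":0}]'; python3 - <<'E'
from h import *
from scipy.optimize import least_squares
px=(np.array([(132,129),(551,128),(553,427),(131,427)])+.5)/7-.5+[240,180]
W=unproj('top',px,.034); print(W.round(4).tolist(),W.mean(0).round(4))
print('yaw',np.arctan2(-(W[1]-W[0])[0]*-1,-(W[1]-W[0])[1]),np.arctan2(-(W[2]-W[3])[0]*-1,-(W[2]-W[3])[1]), (W[0]-W[3])[:2],(W[1]-W[2])[:2])
im=shot('top','q_top')[:,:,::-1]
cv2.imwrite('pics/q_topz.png',cv2.resize(im[180:280,350:480],None,fx=6,fy=6,interpolation=cv2.INTER_CUBIC))
E
```

```text
time: 21.45
position: [0.3754, -0.3574, 0.2049]
ee_rot: [1.207, 1.212, -1.207]
wrist_force: [-0.3, 0.3, 0.3]
width: 0.0424
[[0.5919, 0.3254, 0.034], [0.5918, 0.1555, 0.034], [0.4713, 0.155, 0.034], [0.4715, 0.3244, 0.034]] [0.5316 0.2401 0.034 ]
yaw -0.00044680790252103655 -0.0009581073094749778 [0.12039087 0.00106554] [0.12047725 0.00056603]
```

View pics/q_topz.png

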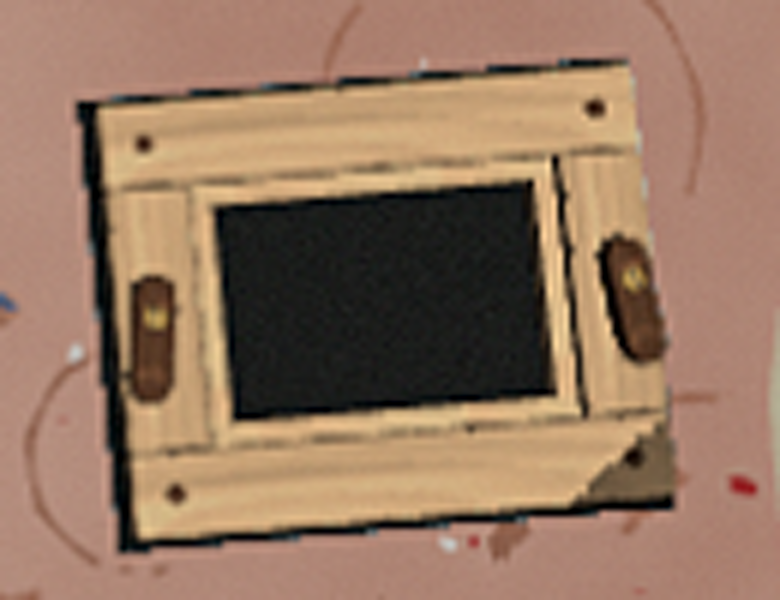

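```bash
python3 -c "
from plant import arm
print(arm.sign_off())"
```

```text
the job is handed in; nothing more can be done
None
```

I turned both buttons aside with the panel still in its frame, then lifted the panel by its pull and set it down across the two bearers. I handed the job in at about 21.5 s of the 58 s allowed; the hand-in gives no verdict.

- **Panel:** In the top view its centre is about 1 to 2 mm from the centre of the bearers and card, and it is square to within about 0.01 rad. It sits flat with the pull upward. I lowered it in 1 mm steps. After first contact I pressed one more step, which peaked at about 12 N, then eased off and let go.
- **Buttons:** Both lie along the frame, clear of the panel. The left is at about −1.7 rad, so slightly past parallel: my second nudge took it to roughly its stop. The right is at about +1.65 to +1.7 rad. My first push had left them at about −1.4 and +1.3 rad, which is why I nudged them again.
- **Other items:** The paint tin, tape roll, sanding block and brush look unmoved in the last full picture, judged by eye. The arm was clear of everything at hand-in.
- **Checks that disagreed:** While the panel was held, the side camera put it about 3 mm nearer the robot than the gripper. I allowed for half of that, and the top view afterwards showed it centred. While turning the buttons, the wrist sensor also read 6 to 9 N upward. I did not find out why; I guessed it was friction.

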